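# Load an oak block into the drilling jig and clamp it

## Task

Load the oak block into the drilling jig: push it back flat against the long fence, then slide it along the fence, under the plate with the two drill bushings, until it is fully home in the corner against the end stop, and after that swing the cam lever all the way round so that the cam clamps the block. Do it all by pushing with the fingers: the block stays flat on the jig and is never lifted or tipped, it runs along the fence all the way into the corner, and the tools and things lying around stay where they are.

Things in the scene. Friction and masses are not known exactly. Their poses are not given: they have to be found in the camera images.
- jig: drilling jig, screwed to the bench. Origin at bench level; its frame in mm: x from its open front to the fence, y along the fence to the end stop. Grey base plate on plywood: x -100..80, y -180..122, top at z 30. Steel fence: face at x = 55, 20 thick, y -180..118, top z 54 (z 71 from y 70 on). End stop: steel, face at y = 100, 18 thick, top z 71
- pocket_corner (a point): inner corner of the pocket, where the fence face, the end-stop face and the top of the base meet; jig frame (55, 100, 30) mm
- guide_mouth (a point): foot of the front guide's inner face at its open end, jig frame (7, 66, 30) mm: the fixed steel guide lies at x -12..7, y 66..100, top z 71, facing the fence, so the pocket is 48 wide, 3 more than the block. A slanted lead-in before it begins at y = 53
- bushing_plate (a point): middle of the top of the fixed steel plate that roofs the pocket: x -12..75, y 58..118, underside z 71, top z 81 mm in the jig frame, with two steel drill bushings up to z 87. The block passes under it with 3 mm to spare
- oak_block: the oak block, 45 (x) x 110 (y) x 38 mm high, 0.13 to 0.27 kg. Origin at the centre of its underside, y along its length. Starts loose on the jig's base, 3 to 6 cm in front of the fence near its open end, turned up to 0.35 rad. Either end may go first. Fully home its origin is 22.5 mm from the fence face and 55 mm from the end-stop face: jig frame (32.5, 45, 30) mm
- cam_lever (a joint): lever angle (rad): starts open at 0 to 0.25, closed at its stop at 1.57. Turns anticlockwise seen from above about cam_axis and stays where left (about 1.5 N at the knob, 5 N over the last 0.2 rad, when the cam presses the block on the fence). In the jig frame it points 150 degrees from +x towards +y at 0 (to the front, a little towards the end stop), 240 degrees when closed
- cam_axis (a point): the pivot of the cam lever at the top of the base, jig frame (-10.3, 15, 30) mm. The black cam disc round it (32 mm across, set 5 mm off the axis) is z 34..60 and stays 6 mm clear of the block's path while the lever is open
- lever_knob (a point): the red upright knob at the lever's outer end, 88 mm from the axis, 20 mm across, z 40..74 above the bench; this point is 60 above the bench. Between knob and axis runs a black bar 13 wide, z 44..58. The point turns with the lever
- screwdriver_yellow: screwdriver with yellow handle, 187 mm long, lying in front of the jig; leave alone. Origin under its middle
- marker_1: white marker with a red cap, 130 mm long, lying beyond the end-stop end of the jig, towards the front; leave alone. Origin under its middle
- tape_green: green tape measure, 39 x 79 x 63 mm, standing beyond the end-stop end of the jig; leave alone. Origin under its middle
- jar_0: amber jar with black lid, 64 mm across, 96 high, standing beyond the end-stop end; leave alone. Origin under its middle
- sanding_block: cork sanding block, 62 x 98 x 29 mm, lying in front of the jig's open end; leave alone. Origin under its middle
- spanner: steel spanner, 149 mm long, lying behind the fence; leave alone. Origin under its middle

How it is judged:
On the way, in this order (a step that is already met when the one before it is completed fails the run):
1. the block lies flat against the fence, still well short of the end stop, the cam lever open (x of oak_block in the frame of jig above 0.0295 m and angle between the y axis of oak_block and the y axis of jig, either way round below 0.05 rad and y of oak_block in the frame of jig below 0 m and value of joint cam_lever below 0.6 rad), for 0.1 s.
2. the block is fully home in the corner, against fence and end stop, the cam lever still open (x of oak_block in the frame of jig above 0.0295 m and y of oak_block in the frame of jig above 0.042 m and angle between the y axis of oak_block and the y axis of jig, either way round below 0.05 rad and value of joint cam_lever below 0.6 rad), for 0.2 s.
At the end, for the whole second after the job is handed in: the block is home in the corner (within 2 mm of the fence face, 3 mm of the end stop, square to the fence within 0.03 rad) and at rest, the cam lever is closed (over 1.45 rad) and the cam presses the block against the fence (contact forces between jig and block over 6 N in all) (x of oak_block in the frame of jig above 0.0305 m and y of oak_block in the frame of jig above 0.042 m and angle between the y axis of oak_block and the y axis of jig, either way round below 0.03 rad and value of joint cam_lever above 1.45 rad and contact force between jig and oak_block above 6 N and linear speed of oak_block below 0.01 m/s); the robot touches nothing.
It fails at once if the block is lifted off the jig (more than 10 mm) (height (world z) of oak_block above 0.04 m).
It fails at once if the block is pushed off the jig's base (height (world z) of oak_block below 0.022 m).
It fails at once if the block is tipped (angle between oak_block's own z axis and vertical above 0.2 rad).
It fails at once if the block is brought to the pocket off the fence (over the last 50 mm its middle is more than 8 mm away from lying against the fence) (y of oak_block in the frame of jig above -0.005 m and x of oak_block in the frame of jig below 0.0245 m).
It fails at once if a thing lying around is moved by more than 25 mm (distance of any of screwdriver_yellow, marker_1, tape_green, jar_0, sanding_block, spanner from where it was at the start of the episode above 0.025 m).
It also fails if it takes over 61 s, if anything falls off the work surface, if the arm or the gripper's body presses on something with over 40 N, if the wrist force passes 120 N, or if a joint passes its speed limit or range.

## Robot

A 7-joint arm with a two-finger parallel gripper is mounted at the origin on a cart in front of the work surface, level with it; the furniture and walls round the work are solid. World frame = base frame: x ahead of the robot, y to its left, z up, the work surface at z = 0. Lengths are in m, angles in rad, forces in N, time in s.
With the tool pointing down it reaches from about 0.35 to 0.9 m from the base axis. Payload 7.2 kg.
Tool frame: the origin (TCP) lies at the very end of the fingers, on their centre line; the grasp point (between the pads) lies 19 mm behind it (robot.pinch_z is the distance from the TCP to the grasp point, in m); z points along the fingers, y is the line along which they close (so a half turn about z gives the same grasp; the last joint's range is limited). The gripper opens to 85 mm and grips with 20 to 120 N. Pads are 22 mm wide; open, the fingers measure 114 mm over their backs; the gripper's body (76 mm by 85 mm) begins 54 mm behind the grasp point. The pads swing forward as they close: fully open they stand 13 mm farther back than shut.
Start: joints at [1.143, 0.411, -0.013, 1.596, 0.006, 1.134, -0.082], TCP at [0.22, -0.585, 0.231] pointing down, gripper open.
Joint ranges: [-2.95, 2.95], [-0.29, 1.99], [-1.47, 1.44], [0.14, 2.54], [-1.03, 4.17], [0.13, 1.85], [-2.86, 2.86]. Speed limits (rad/s): [2.39, 2.39, 3.01, 3.01, 3.14, 3.14, 3.14].

## Interface

Orientations are given as a rotation vector (axis times angle).
In Python, from workcell import robot gives the robot as it stands.
- The arm moves only by the tool send_rows, never from a script. Its argument "steps" is a list of rows, each a list of 6 numbers: the shift along the tool's x, y, z in m, then the turn, a rotation vector about the tool's x, y, z in degrees. In form: [[x, y, z, ax, ay, az], ...]. A call has 1 to 10 rows; each row is the pose to reach, as a shift and turn from the pose commanded when the call began, along the tool's axes at that moment; what a row does not reach only later rows make up. A row lasts 1/12 s, in which the tool goes at most 41.7 mm and 7.16 degrees, less where a joint would pass 70% of its speed; a pose out of reach is approached as far as the arm can. A call with a gripper value outside its range is refused whole. "claw" is the finger opening in m, from 0 to 0.0854, set as the call begins (left out, the last holds). The fingers move at their own pace and stop on an object; "newtons" is the grip in N (left out, the last holds). Time passes only in rows, so rows that repeat a pose let the fingers close. It gives the time, the measured TCP pose, the force, the opening and the grip force at its end, in the units of the state.
- robot.observe(): the state, without advancing time (a new reading comes with each control period).
- robot.snapshot(name): name is "scene" or "top" or "wrist"; returns a dict with "frame" (384x512x3 uint8, red, green, blue), "depth" (384x512 float32, m along the optical axis (not along the pixel's ray), 0 where there is no reading), "mtx" (3x3 intrinsics, pixels), "pose" (4x4, takes a point from camera to world coordinates). Camera axes: x right, y down, z forward; pixel columns grow to the right and rows downward; lengths in m; the calibration is good to about 2 mm. The wrist camera is an equidistant fisheye: a pixel r from the principal point sees the ray r / f radians off the axis. A picture is of the moment at which its call begins.
- robot.finish_job(): hands the job in; it is judged then, once.
The state is a dict: "time_s": time; "qpos": joint angles; "qvel": joint speeds; "tau": joint torques, N m; "position": TCP position; "orientation": TCP orientation; "ft_force": force on the tool from outside, world axes, zero at the start; "wrist_torque": the same for the moment, N m; "grip_width": finger opening in m; "gripper_force": force on a finger pad.
Only numpy, scipy, OpenCV 4.12 (cv2) and the standard library are available. Lean on these libraries where they do the work, as an engineer would, in place of code of your own. Each camera call takes 0.05 s, during which the arm holds its last target. There are 200 camera calls.

## Working session

There is one attempt and no reset: what is moved stays moved. The work goes in short steps, Python scripts to look and compute and a tool call to move; the robot and the scene stay as the last step left them, time stands still between calls to the robot, and variables do not carry over. Pictures are saved under pics/ and viewed, at most 10 in all, crops included, and the job is handed in when it is done.

Besides the shell and the picture viewer there is one more tool, called after ">>>" by a JSON object that holds its "fn" and its "kwargs". send_rows: Moves the arm, as the interface text tells. Its arguments: {"type":"object","properties":{"steps":{"type":"array","items":{"type":"array","items":{"type":"number"}}},"claw":{"type":"number"},"newtons":{"type":"number"}},"required":["steps"]}

```bash
ls; mkdir -p pics; python3 - <<'E'
from workcell import robot
import cv2,numpy as np
o=robot.observe();print(o)
for n in("scene","top"):
    s=robot.snapshot(n);np.savez("%s0.npz"%n,**s)
    cv2.imwrite("pics/%s0.png"%n,s["frame"][:,:,::-1]);print(n,s["mtx"],s["pose"])
E
```

```text
pics
{'time_s': 0.0, 'qpos': array([ 1.14278834,  0.41195039, -0.01274603,  1.59705596,  0.00557573,
        1.13428571, -0.08219402]), 'qvel': array([-1.04205725e-03, -2.06950684e-03, -8.36045649e-05, -8.64270530e-04,
       -1.72187875e-03, -1.42577155e-04,  8.67278090e-04]), 'tau': array([-1.63683944e-03, -6.00624204e+01,  6.81558587e-01, -2.99411505e+01,
        1.37694212e-02,  1.04443778e-02, -2.37372336e-05]), 'position': array([ 0.21986913, -0.58451313,  0.23041654]), 'orientation': array([-3.08928094e+00, -5.61930877e-01,  5.94308336e-04]), 'ft_force': array([-0.58002043, -0.25764348,  1.35887046]), 'wrist_torque': array([0.01045197, 0.05659484, 0.02632795]), 'gripper_force': 0.0, 'grip_width': 0.08511563201911623}
scene [[489.04637703   0.         251.7167525 ]
 [  0.         489.04637703 189.26594973]
 [  0.           0.           1.        ]] [[-0.46832167 -0.77072113  0.43204601  0.03260392]
 [-0.88352705  0.40440371 -0.23629979  0.30556919]
 [ 0.00740023 -0.49238865 -0.87034399  1.11525136]
 [ 0.          0.          0.          1.        ]]
top [[423.84517908   0.         255.7236538 ]
 [  0.         423.84517908 193.98510647]
 [  0.           0.           1.        ]] [[ 0.02875756 -0.99129126  0.12850928  0.39501692]
 [-0.99952787 -0.02712584  0.01442987  0.00839054]
 [-0.01081828 -0.12886357 -0.99160332  1.1096518 ]
 [ 0.          0.          0.          1.        ]]
```

View pics/scene0.png

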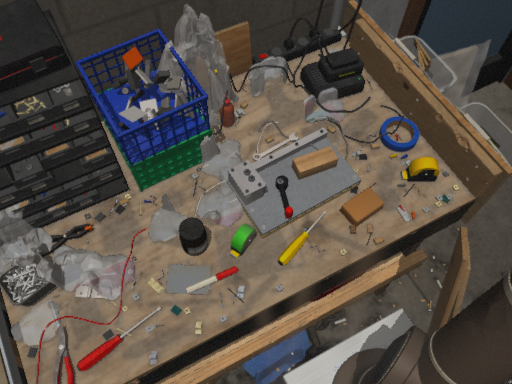

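View pics/top0.png

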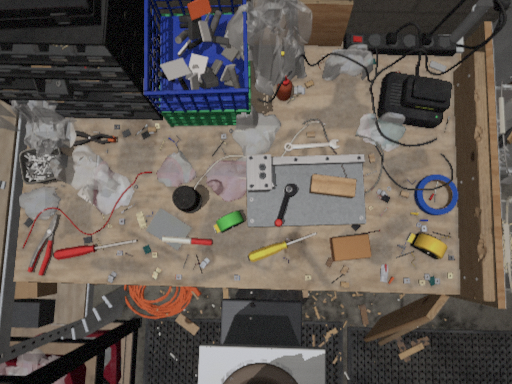

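The scene view shows the jig with its bushing plate at about (247,180), the block at (315,163) and the red knob at (289,211). In the top view the plate is at (260,172), the block at (333,186), the cam at (291,189), the knob at (279,223), and the fence runs along v≈158. Jig +y points to image left (world +y) and jig +x to image up (world +x).

```bash
cat > h.py <<'E'
import numpy as np,cv2
def cloud(s):
    K=s["mtx"];d=s["depth"];v,u=np.indices(d.shape)
    P=np.stack([(u-K[0,2])/K[0,0]*d,(v-K[1,2])/K[1,1]*d,d],-1)
    return P@s["pose"][:3,:3].T+s["pose"][:3,3]
def ray(s,uv,z):
    K=s["mtx"];r=np.array([(uv[0]-K[0,2])/K[0,0],(uv[1]-K[1,2])/K[1,1],1]);r=s["pose"][:3,:3]@r
    o=s["pose"][:3,3];return o+r*(z-o[2])/r[2]
def rays(s,uv,z): return np.array([ray(s,p,z)[:2] for p in uv])
def big(m):
    n,l,st,c=cv2.connectedComponentsWithStats(m.astype(np.uint8));k=1+st[1:,4].argmax();return l==k
def rect(s,m,z,tag):
    c=max(cv2.findContours(m.astype(np.uint8),cv2.RETR_EXTERNAL,cv2.CHAIN_APPROX_NONE)[0],key=cv2.contourArea)[:,0]
    p=rays(s,c,z);r=cv2.minAreaRect((p*1000).astype(np.float32));print(tag,r,"\n",cv2.boxPoints(r).round(1).tolist());return p
E
python3 - <<'E'
from h import *
for n,box in(("top",(235,145,380,240)),("scene",(215,115,370,240))):
    s=dict(np.load(n+"0.npz"));X=cloud(s);hsv=cv2.cvtColor(s["frame"],cv2.COLOR_RGB2HSV)
    B=np.zeros(X.shape[:2],bool);B[box[1]:box[3],box[0]:box[2]]=1
    H,S,V=[hsv[...,i].astype(int) for i in range(3)]
    blk=big(B&(H>8)&(H<22)&(S>90)&(V>130)&(X[...,2]>.05)) 
    red=big(B&((H<6)|(H>174))&(S>150)&(V>90))
    print(n,"blk",blk.sum(),np.median(X[blk],0),"red",red.sum(),np.median(X[red],0))
    rect(s,blk,.068,"block@68")
    base=big(B&(X[...,2]>.02)&(X[...,2]<.038)&(S<70));rect(s,base,.03,"base");print(np.median(X[base],0))
    f=big(B&(X[...,2]>.046)&(X[...,2]<.062)&(S<70)&(V>110));rect(s,f,.054,"fence");print(np.median(X[f],0))
    p=big(B&(X[...,2]>.075)&(X[...,2]<.085)&(S<70));rect(s,p,.081,"plate");print(np.median(X[p],0))
    rect(s,red,.074,"red");bk=B&(X[...,2]>.04)&(X[...,2]<.07)&(V<50);bk=big(bk);rect(s,bk,.058,"black");print(np.median(X[bk],0))
    cr=s["frame"][box[1]:box[3],box[0]:box[2],::-1].copy()
    ov=cr.copy()
    for m,c in((blk,(0,255,0)),(red,(255,0,255)),(base,(255,0,0)),(f,(0,255,255)),(p,(0,128,255)),(bk,(255,255,0))): ov[m[box[1]:box[3],box[0]:box[2]]]=c
    cv2.imwrite("pics/%s_c.png"%n,cv2.resize(np.vstack([cr,ov]),None,fx=4 if n=="top" else 3,fy=3 if n=="top" else 2.4,interpolation=cv2.INTER_CUBIC))
E
```

```text
top blk 264 [ 0.56340905 -0.17436771  0.06878286] red 42 [ 0.46168598 -0.03297126  0.07408482]
block@68 ((559.7306518554688, -167.38827514648438), (108.25206756591797, 25.945266723632812), 83.26887512207031) 
 [[540.5, -219.60000610351562], [566.2999877929688, -222.6999969482422], [579.0, -115.19999694824219], [553.2000122070312, -112.0999984741211]]
base ((546.3858642578125, -87.93754577636719), (179.3572540283203, 331.2752990722656), 2.0092415809631348) 
 [[451.0, 74.5], [462.6000061035156, -256.6000061035156], [641.7999877929688, -250.3000030517578], [630.2000122070312, 80.69999694824219]]
[ 0.52359554 -0.09654255  0.03068885]
fence ((626.1473388671875, -129.991943359375), (21.71144676208496, 236.00723266601562), 3.237797737121582) 
 [[608.5999755859375, -12.800000190734863], [622.0, -248.39999389648438], [643.7000122070312, -247.1999969482422], [630.2999877929688, -11.600000381469727]]
[ 0.62607836 -0.12866189  0.05449131]
plate ((584.6439819335938, 16.96213722229004), (87.74132537841797, 59.040523529052734), 1.8000270128250122) 
 [[539.9000244140625, 45.099998474121094], [541.70
[... 1800 characters left out ...]
5], [626.4000244140625, -6.800000190734863], [623.0, 55.20000076293945]]
[0.58062067 0.02221548 0.07969247]
red ((456.31475830078125, -25.53807830810547), (17.23792266845703, 25.546581268310547), 36.14748001098633) 
 [[441.79998779296875, -20.299999237060547], [456.8999938964844, -40.900001525878906], [470.79998779296875, -30.799999237060547], [455.70001220703125, -10.100000381469727]]
black ((517.8545532226562, -44.96863555908203), (28.15487289428711, 88.1070785522461), 62.00932312011719) 
 [[472.29998779296875, -36.70000076293945], [550.0999755859375, -78.0999984741211], [563.4000244140625, -53.20000076293945], [485.6000061035156, -11.899999618530273]]
[ 0.52780372 -0.0463774   0.05651108]
```

View pics/top_c.png

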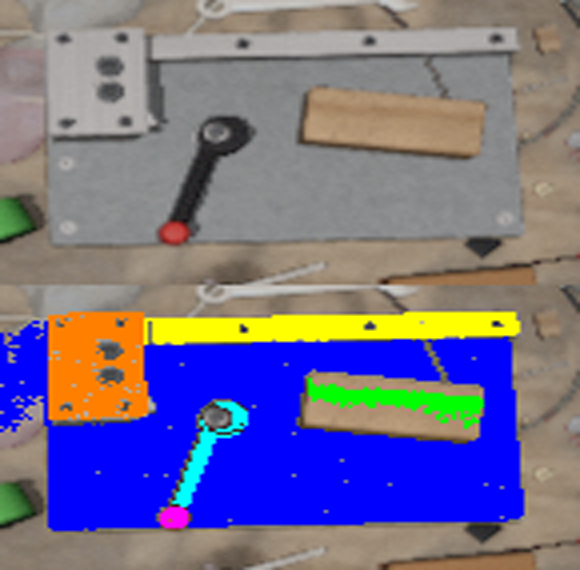

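The crop shows the fence, plate, base, lever and knob masked cleanly, but only half of the block's top is masked. I'll fit edges for the jig yaw and re-mask the block.

```bash
cat >> h.py <<'E'
def jigfit(s,box):
    X=cloud(s);hsv=cv2.cvtColor(s["frame"],cv2.COLOR_RGB2HSV).astype(int);S,V=hsv[...,1],hsv[...,2]
    B=np.zeros(X.shape[:2],bool);B[box[1]:box[3],box[0]:box[2]]=1
    f=big(B&(X[...,2]>.046)&(X[...,2]<.062)&(S<70)&(V>110))
    v,u=np.nonzero(f);p=rays(s,np.c_[u,v],.054);l=cv2.fitLine(p.astype(np.float32),cv2.DIST_HUBER,0,.001,.001).ravel()
    d=l[:2]*np.sign(l[1]);yaw=np.arctan2(-d[0],d[1])
    R=np.array([[np.cos(yaw),-np.sin(yaw)],[np.sin(yaw),np.cos(yaw)]])
    m=big(B&(X[...,2]>.075)&(X[...,2]<.085)&(S<70))
    v,u=np.nonzero(m);q=rays(s,np.c_[u,v],.081)@R;pm=(np.percentile(q,1,0)+np.percentile(q,99,0))/2
    org=R@np.array([(p@R)[:,0].mean()-.065,pm[1]-.088])
    blk=big(B&(hsv[...,0]>7)&(hsv[...,0]<24)&(S>65)&(V>80)&(X[...,2]>.06))
    return yaw,org,R,pm[0]-.0315,f,blk
E
python3 - <<'E'
from h import *
for n,box in(("top",(235,145,380,240)),("scene",(215,115,370,240))):
    s=dict(np.load(n+"0.npz"));yaw,o,R,px,f,blk=jigfit(s,box)
    print(n,"yaw deg",np.degrees(yaw),"org",o,"x from plate",px,"x from fence",(o@R)[0])
    rect(s,blk,.068,"blk")
    X=cloud(s);print("block top z",np.percentile(X[blk][:,2],[10,50,90]),"base",np.median(X[180:200,300:330][...,2]))
E
```

```text
top yaw deg 3.1825788 org [ 0.55797867 -0.07189058] x from plate 0.5534858741658452 x from fence 0.5531268705553367
blk ((557.719970703125, -166.96798706054688), (110.35828399658203, 44.20786666870117), 84.09944152832031) 
 [[530.0999755859375, -219.60000610351562], [574.0, -224.10000610351562], [585.4000244140625, -114.4000015258789], [541.4000244140625, -109.80000305175781]]
block top z [0.06599793 0.06870751 0.07116799] base 0.03453938898913367
scene yaw deg 3.1019688 org [ 0.55575845 -0.06807446] x from plate 0.550011546777277 x from fence 0.5512604316315667
blk ((554.2769165039062, -161.965087890625), (111.2837905883789, 48.812416076660156), 84.46073913574219) 
 [[524.5999755859375, -215.0], [573.2000122070312, -219.6999969482422], [583.9000244140625, -108.9000015258789], [535.4000244140625, -104.19999694824219]]
block top z [0.06336444 0.06641455 0.06923015] base 0.02861599128801484
```

>>> {"fn": "send_rows", "kwargs": {"steps": [[0.04,-0.03,0,0,0,2],[0.08,-0.059,0,0,0,4],[0.12,-0.089,0,0,0,6],[0.16,-0.118,0,0,0,8],[0.2,-0.148,0,0,0,10],[0.24,-0.178,0,0,0,12],[0.28,-0.207,0,0,0,14],[0.32,-0.237,0,0,0,16],[0.36,-0.266,0,0,0,17.4],[0.4,-0.296,0,0,0,17.4]], "claw": 0.05, "newtons": 40}}

```text
time_s: 0.93
position: [0.4468, -0.2332, 0.2312]
orientation: [3.14, 0.085, -0.0]
ft_force: [0.6, 0.1, -0.3]
grip_width: 0.0503
gripper_force: 0.0
```

>>> {"fn": "send_rows", "kwargs": {"steps": [[0,0,0,0,0,0],[0,0,0,0,0,0],[0,0,0,0,0,0]]}}

```text
time_s: 1.18
position: [0.4459, -0.2355, 0.231]
orientation: [3.14, 0.089, -0.001]
ft_force: [-0.1, -0.5, -0.3]
grip_width: 0.0501
gripper_force: 0.0
```

>>> {"fn": "send_rows", "kwargs": {"steps": [[0.026,-0.033,0,0,0,0],[0.052,-0.066,0.02,0,0,0],[0.052,-0.066,0.05,0,0,0],[0.052,-0.066,0.08,0,0,0],[0.052,-0.066,0.11,0,0,0],[0.052,-0.066,0.14,0,0,0],[0.052,-0.066,0.165,0,0,0],[0.052,-0.066,0.18,0,0,0],[0.052,-0.066,0.187,0,0,0],[0.052,-0.066,0.187,0,0,0]]}}

```text
time_s: 2.02
position: [0.4928, -0.1677, 0.0427]
orientation: [-3.14, -0.084, 0.005]
ft_force: [0.6, -0.3, 1.1]
grip_width: 0.0496
gripper_force: 0.0
```

```bash
python3 - <<'E'
from workcell import robot
import cv2
a=robot.snapshot("top")["frame"][130:240,235:380,::-1];b=robot.snapshot("wrist")["frame"][:,:,::-1]
cv2.imwrite("pics/a1.png",cv2.hconcat([cv2.resize(a,(400,300)),cv2.resize(b,(400,300))]));print(robot.observe()["position"],robot.observe()["orientation"])
E
```

```text
[ 0.49462048 -0.16742743  0.04484479] [3.13989756e+00 8.56399104e-02 6.15157326e-04]
```

View pics/a1.png

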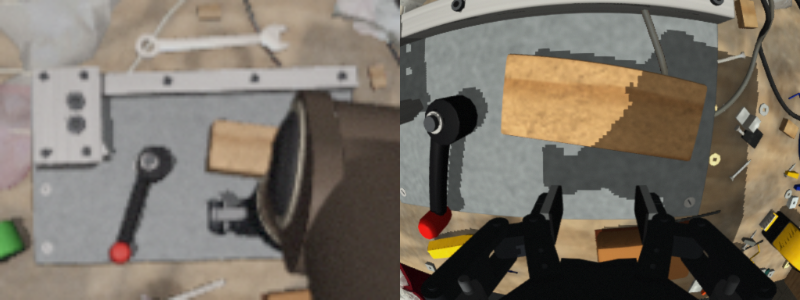

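The wrist view shows the open fingers (557,190) and (643,190) centred in front of the block, whose near face is at about v=145. Nothing else is in the way, so I push.

>>> {"fn": "send_rows", "kwargs": {"steps": [[0.01,0,0,0,0,0],[0.018,0,0.002,0,0,0],[0.024,0,0.002,0,0,0],[0.029,0,0.002,0,0,0],[0.034,0,0.002,0,0,0],[0.039,0,0.002,0,0,0],[0.044,0,0.002,0,0,0],[0.048,0,0.002,0,0,0],[0.052,0,0.002,0,0,0],[0.055,0,0.002,0,0,0]]}}

```text
time_s: 2.95
position: [0.5499, -0.1631, 0.0422]
orientation: [-3.14, -0.088, -0.0]
ft_force: [-1.9, -1.4, -0.2]
grip_width: 0.0499
gripper_force: 0.7
```

>>> {"fn": "send_rows", "kwargs": {"steps": [[0.002,0,0,0,0,0],[0.004,0,0,0,0,0],[0.006,0,0,0,0,0],[0.008,0,0,0,0,0]]}}

```text
time_s: 3.28
position: [0.5575, -0.1628, 0.0422]
orientation: [-3.14, -0.088, 0.0]
ft_force: [-1.3, -0.2, 0.0]
grip_width: 0.0503
gripper_force: 0.3
```

>>> {"fn": "send_rows", "kwargs": {"steps": [[0.002,0,0,0,0,0],[0.004,0,0,0,0,0],[0.005,0,0,0,0,0],[0.006,0,0,0,0,0]]}}

```text
time_s: 3.62
position: [0.5614, -0.1626, 0.042]
orientation: [-3.14, -0.088, 0.007]
ft_force: [-9.8, 0.3, 7.7]
grip_width: 0.0502
gripper_force: 5.1
```

>>> {"fn": "send_rows", "kwargs": {"steps": [[0.001,0,0,0,0,0],[0.002,0,0,0,0,0],[0.002,0,0,0,0,0],[-0.005,0,0,0,0,0],[-0.015,0,0,0,0,0],[-0.035,0,0,0,0,0],[-0.035,0,0,0,0,0]]}}

```text
time_s: 4.2
position: [0.5249, -0.165, 0.042]
orientation: [3.14, 0.086, -0.004]
ft_force: [-0.7, 0.0, -0.4]
grip_width: 0.0498
gripper_force: 0.0
```

```bash
python3 - <<'E'
from workcell import robot
from h import *
o=robot.observe();print(o["position"],o["orientation"])
s=robot.snapshot("scene");hsv=cv2.cvtColor(s["frame"],cv2.COLOR_RGB2HSV).astype(int);X=cloud(s)
B=np.zeros(X.shape[:2],bool);B[115:240,215:370]=1
m=big(B&(hsv[...,0]>7)&(hsv[...,0]<24)&(hsv[...,1]>65)&(hsv[...,2]>80)&(X[...,2]>.06)&(X[...,2]<.075));rect(s,m,.068,"blk")
cv2.imwrite("pics/a2.png",cv2.hconcat([cv2.resize(s["frame"][100:240,190:377,::-1],(400,300)),cv2.resize(robot.snapshot("wrist")["frame"][:,:,::-1],(400,300))]))
E
```

```text
[ 0.52490892 -0.16500101  0.04196732] [ 3.14017694  0.08646061 -0.00412839]
blk ((591.7894897460938, -147.0780029296875), (46.21467971801758, 91.4429702758789), 5.393787860870361) 
 [[564.5, -103.69999694824219], [573.0999755859375, -194.8000030517578], [619.0999755859375, -190.39999389648438], [610.5, -99.4000015258789]]
```

View pics/a2.png

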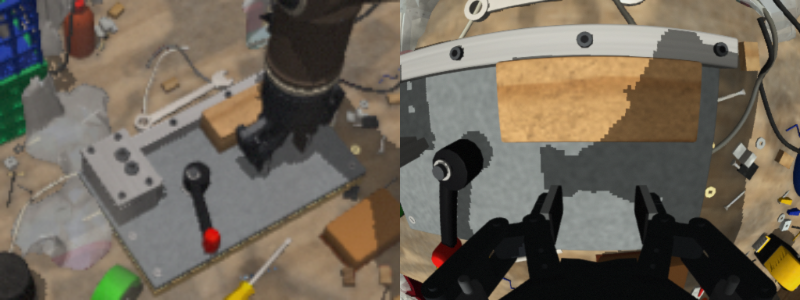

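The wrist view shows the block flat along the fence, front end at about (500,100), rear at (700,100), with no gap visible. Next I go round to its rear end with shut fingers, turned 90°.

>>> {"fn": "send_rows", "kwargs": {"steps": [[0,0.01,0,0,0,-5],[0,0.025,0,0,0,-10],[0,0.04,0,0,0,-16],[0,0.055,0,0,0,-22],[0,0.07,0,0,0,-28],[0,0.08,0,0,0,-34],[0,0.087,0,0,0,-40],[0,0.09,0,0,0,-46],[0.01,0.09,0,0,0,-52],[0.02,0.09,0,0,0,-58]], "claw": 0}}

```text
time_s: 5.13
position: [0.5543, -0.254, 0.0425]
orientation: [2.7, 1.604, 0.002]
ft_force: [0.2, -0.6, -0.2]
grip_width: 0.0004
gripper_force: 0.0
```

>>> {"fn": "send_rows", "kwargs": {"steps": [[0,0,0,0,0,-6],[0,0,0,0,0,-12],[0,0,0,0,0,-18],[0,0,0,0,0,-24],[0,0,0,0,0,-30],[0,0,0,0,0,-32],[0,0,0,0,0,-32]]}}

```text
time_s: 5.72
position: [0.5544, -0.2533, 0.0423]
orientation: [2.156, 2.284, 0.002]
ft_force: [-0.7, -0.4, -0.1]
grip_width: 0.0003
gripper_force: 0.0
```

>>> {"fn": "send_rows", "kwargs": {"steps": [[0,0.012,0,0,0,0],[0,0.024,0,0,0,0],[0,0.034,0,0,0,0],[0,0.042,0,0,0,0],[0.005,0.042,0,0,0,0],[0.01,0.042,0,0,0,0],[0.015,0.042,0,0,0,0],[0.02,0.042,0,0,0,0],[0.024,0.042,0,0,0,0],[0.028,0.042,0,0,0,0]]}}

```text
time_s: 6.55
position: [0.5934, -0.2226, 0.0424]
orientation: [2.158, 2.283, -0.001]
ft_force: [-0.9, -0.5, 0.3]
grip_width: -0.0001
gripper_force: 0.5
```

>>> {"fn": "send_rows", "kwargs": {"steps": [[0.005,0,0,0,0,0],[0.01,0,0,0,0,0],[0.015,0,0,0,0,0],[0.02,0,0,0,0,0],[0.025,0,0,0,0,0],[0.03,0,0,0,0,0]]}}

```text
time_s: 7.05
position: [0.592, -0.1925, 0.0423]
orientation: [-2.158, -2.283, 0.0]
ft_force: [-1.2, -1.9, 0.8]
grip_width: -0.0001
gripper_force: 0.7
```

```bash
python3 - <<'E'
from workcell import robot
from h import *
a=robot.snapshot("top")["frame"][130:240,235:380,::-1];b=robot.snapshot("wrist")["frame"][:,:,::-1]
cv2.imwrite("pics/a3.png",cv2.hconcat([cv2.resize(a,(400,300)),cv2.resize(b,(400,300))]))
E
```

```text
(no output)
```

View pics/a3.png

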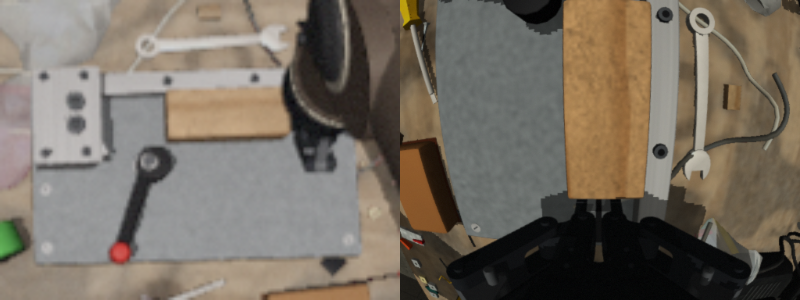

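The block runs along the fence with the finger tips at its rear end (600,200 in the wrist view), and the cam lever is still open. I keep pushing.

>>> {"fn": "send_rows", "kwargs": {"steps": [[0.006,0,0,0,0,0],[0.012,0,0,0,0,0],[0.018,0,0,0,0,0],[0.024,0,0,0,0,0],[0.03,0.0005,0,0,0,0],[0.036,0.0005,0,0,0,0],[0.042,0.0005,0,0,0,0],[0.048,0.001,0,0,0,0],[0.053,0.001,0,0,0,0],[0.058,0.001,0,0,0,0]]}}

```text
time_s: 7.98
position: [0.5898, -0.1343, 0.0423]
orientation: [-2.158, -2.283, 0.0]
ft_force: [-2.1, -3.0, -0.1]
grip_width: 0.0002
gripper_force: 0.6
```

>>> {"fn": "send_rows", "kwargs": {"steps": [[0.004,0,0,0,0,0],[0.008,0,0,0,0,0],[0.012,0,0,0,0,0],[0.016,0,0,0,0,0],[0.02,0,0,0,0,0],[0.024,0,0,0,0,0],[0.028,0,0,0,0,0],[0.032,0,0,0,0,0],[0.035,0,0,0,0,0],[0.037,0,0,0,0,0]]}}

```text
time_s: 8.82
position: [0.5879, -0.0973, 0.0423]
orientation: [-2.158, -2.283, -0.0]
ft_force: [0.0, -0.8, -0.3]
grip_width: 0.0001
gripper_force: 0.5
```

>>> {"fn": "send_rows", "kwargs": {"steps": [[0.002,0,0,0,0,0],[0.004,0,0,0,0,0],[0.005,0,0,0,0,0],[0.006,0,0,0,0,0],[0.007,0,0,0,0,0]]}}

```text
time_s: 9.23
position: [0.5875, -0.0911, 0.0424]
orientation: [2.158, 2.282, 0.0]
ft_force: [-1.6, -1.0, 0.1]
grip_width: -0.0001
gripper_force: 0.5
```

>>> {"fn": "send_rows", "kwargs": {"steps": [[0.001,0,0,0,0,0],[0.002,0,0,0,0,0],[0.003,0,0,0,0,0],[0.004,0,0,0,0,0]]}}

```text
time_s: 9.57
position: [0.5874, -0.0898, 0.0424]
orientation: [2.159, 2.279, -0.003]
ft_force: [-0.3, -10.7, 1.0]
grip_width: 0.0001
gripper_force: 5.2
```

A hard stop at jig y = -0.0214, against -0.021 predicted for home. I seat it firmly, then back off and look.

>>> {"fn": "send_rows", "kwargs": {"steps": [[0.001,0.001,0,0,0,0],[0.001,0.001,0,0,0,0],[0.001,0.001,0,0,0,0],[0.001,0.001,0,0,0,0],[-0.004,0,0,0,0,0],[-0.02,0,0,0,0,0],[-0.05,0,-0.02,0,0,0],[-0.08,0,-0.06,0,0,0],[-0.09,0,-0.1,0,0,0],[-0.1,0,-0.1,0,0,0]]}}

```text
time_s: 10.4
position: [0.596, -0.1881, 0.1485]
orientation: [2.155, 2.277, 0.007]
ft_force: [1.3, 0.5, -0.7]
grip_width: 0.0001
gripper_force: 0.0
```

```bash
python3 - <<'E'
from workcell import robot
from h import *
o=robot.observe();print(o["position"],o["orientation"],o["qpos"])
t=robot.snapshot("top");s=robot.snapshot("scene")
for q,box in((t,(235,145,380,240)),(s,(215,115,370,240))):
    X=cloud(q);hsv=cv2.cvtColor(q["frame"],cv2.COLOR_RGB2HSV).astype(int);H,S,V=[hsv[...,i] for i in range(3)]
    B=np.zeros(X.shape[:2],bool);B[box[1]:box[3],box[0]:box[2]]=1
    rect(q,big(B&(H>7)&(H<24)&(S>65)&(V>80)&(X[...,2]>.058)&(X[...,2]<.076)),.068,"blk")
    rect(q,big(B&((H<6)|(H>174))&(S>150)&(V>90)),.070,"red")
cv2.imwrite("pics/a4.png",cv2.hconcat([cv2.resize(t["frame"][130:240,235:380,::-1],(400,300)),cv2.resize(s["frame"][100:240,190:377,::-1],(400,300))]))
E
```

```text
[ 0.59596816 -0.18812199  0.14850447] [2.15486967 2.2766466  0.00737676] [ 0.67625822  0.56893602 -0.64050917  1.65970574  0.38456649  1.03328532
 -0.030996  ]
blk ((588.581298828125, -47.72850799560547), (43.04153823852539, 64.7904052734375), 1.5465689897537231) 
 [[566.2000122070312, -15.899999618530273], [567.9000244140625, -80.69999694824219], [611.0, -79.5], [609.2000122070312, -14.800000190734863]]
red ((462.0340270996094, -33.06258010864258), (14.705415725708008, 14.758694648742676), 1.6043636798858643) 
 [[454.5, -25.899999618530273], [454.8999938964844, -40.599998474121094], [469.6000061035156, -40.20000076293945], [469.20001220703125, -25.5]]
blk ((584.1848754882812, -44.94477462768555), (49.63163375854492, 62.02598190307617), 4.391617298126221) 
 [[557.0999755859375, -15.899999618530273], [561.7999877929688, -77.80000305175781], [611.2999877929688, -74.0], [606.5999755859375, -12.100000381469727]]
red ((457.6012878417969, -28.27315902709961), (16.81631851196289, 26.975353240966797), 60.15350341796875) 
 [[441.70001220703125, -28.899999618530273], [465.1000061035156, -42.29999923706055], [473.5, -27.700000762939453], [450.1000061035156, -14.300000190734863]]
```

View pics/a4.png

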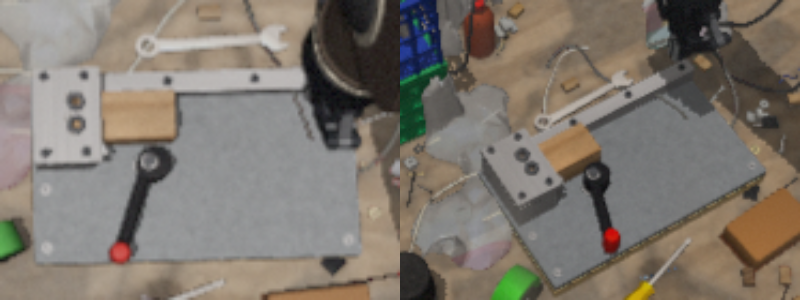

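The views show the block home under the plate, its rear end at y≈-0.078 against -0.0782 expected, with the lever still open and the knob at (120,252). Next I move to the +y side of the knob.

>>> {"fn": "send_rows", "kwargs": {"steps": [[0.022,-0.013,-0.01,0,0,2],[0.044,-0.026,-0.02,0,0,4],[0.066,-0.039,-0.02,0,0,6],[0.088,-0.052,-0.02,0,0,8],[0.11,-0.065,-0.02,0,0,10],[0.132,-0.078,-0.02,0,0,13],[0.154,-0.091,-0.02,0,0,16],[0.176,-0.104,-0.02,0,0,19],[0.197,-0.114,-0.02,0,0,19],[0.197,-0.114,-0.02,0,0,19]]}}

```text
time_s: 11.33
position: [0.4647, 0.0088, 0.1614]
orientation: [-2.497, -1.902, 0.002]
ft_force: [-0.0, 0.7, -0.3]
grip_width: -0.0004
gripper_force: 0.0
```

>>> {"fn": "send_rows", "kwargs": {"steps": [[0,0,0,0,0,0],[0,0,0,0,0,0]]}}

```text
time_s: 11.5
position: [0.4677, 0.0037, 0.1617]
orientation: [-2.504, -1.896, 0.001]
ft_force: [-0.0, -1.0, 0.4]
grip_width: -0.0
gripper_force: 0.0
```

>>> {"fn": "send_rows", "kwargs": {"steps": [[0,0,0.03,0,0,0],[0,0,0.06,0,0,0],[0,0,0.085,0,0,0],[0,0,0.105,0,0,0],[0,0,0.115,0,0,0],[0,0,0.115,0,0,0]]}}

```text
time_s: 12.0
position: [0.4666, 0.0029, 0.045]
orientation: [-2.504, -1.893, 0.005]
ft_force: [0.3, 0.0, 0.2]
grip_width: 0.0002
gripper_force: 0.0
```

```bash
cat > lev.py <<'E'
from workcell import robot
from scipy.spatial.transform import Rotation as Ro
import numpy as np,sys
a=np.radians(3.15);R=np.array([[np.cos(a),-np.sin(a)],[np.sin(a),np.cos(a)]]);O=np.array([.557,-.070])
o=robot.observe();p=o["position"];T=Ro.from_rotvec(o["orientation"]).as_matrix();tx=np.degrees(np.arctan2(T[1,0],T[0,0]))
print("jig",R.T@(p[:2]-O),"z",p[2],"toolx jig",tx-3.15,o["ft_force"])
d=float(sys.argv[1])
for th in map(float,sys.argv[2:]):
    t=np.radians(th);c=np.array([-.0103,.015])+.088*np.array([np.cos(t),np.sin(t)])+d*np.array([np.sin(t),-np.cos(t)])
    w=O+R@c-p[:2];l=T[:2,:2].T@w;print(th,np.round(l,4).tolist(),"turn z",round(-(th-90+3.15-tx),1))
E
python3 lev.py .021 161 165 170 175 180 185 190 195 200
```

```text
jig [-0.0862376   0.07779612] z 0.04499863859708386 toolx jig 71.02660767828701 [0.34852784 0.00984498 0.24469097]
161.0 [-0.0137, 0.0042] turn z 0.0
165.0 [-0.0198, 0.003] turn z -4.0
170.0 [-0.0277, 0.002] turn z -9.0
175.0 [-0.0356, 0.0018] turn z -14.0
180.0 [-0.0434, 0.0022] turn z -19.0
185.0 [-0.0513, 0.0033] turn z -24.0
190.0 [-0.059, 0.0051] turn z -29.0
195.0 [-0.0665, 0.0075] turn z -34.0
200.0 [-0.0737, 0.0106] turn z -39.0
```

>>> {"fn": "send_rows", "kwargs": {"steps": [[-0.007,0.004,0,0,0,0],[-0.014,0.004,0,0,0,0],[-0.02,0.003,0,0,0,-4],[-0.028,0.002,0,0,0,-9],[-0.036,0.002,0,0,0,-14],[-0.043,0.002,0,0,0,-19],[-0.051,0.003,0,0,0,-24],[-0.059,0.005,0,0,0,-29],[-0.066,0.008,0,0,0,-34],[-0.074,0.011,0,0,0,-39]]}}

```text
time_s: 12.83
position: [0.459, -0.0721, 0.0487]
orientation: [1.723, 2.624, 0.0]
ft_force: [0.3, 0.8, -0.8]
grip_width: -0.0
gripper_force: 0.6
```

```bash
python3 lev.py .021 200 204 208 212 216 220 224 228 232 236 240 244; python3 - <<'E'
from workcell import robot
from h import *
t=robot.snapshot("top");s=robot.snapshot("scene")
cv2.imwrite("pics/a5.png",cv2.hconcat([cv2.resize(t["frame"][130:240,235:380,::-1],(400,300)),cv2.resize(s["frame"][100:240,190:377,::-1],(400,300))]))
E
```

```text
jig [-0.09791826  0.00329214] z 0.04867737123416574 toolx jig 110.25270227937202 [ 0.34941727  0.80948551 -0.77502057]
200.0 [0.002, -0.0017] turn z 0.3
204.0 [-0.0041, -0.0029] turn z -3.7
208.0 [-0.0104, -0.0038] turn z -7.7
212.0 [-0.0167, -0.0042] turn z -11.7
216.0 [-0.023, -0.0041] turn z -15.7
220.0 [-0.0293, -0.0037] turn z -19.7
224.0 [-0.0356, -0.0028] turn z -23.7
228.0 [-0.0417, -0.0014] turn z -27.7
232.0 [-0.0478, 0.0004] turn z -31.7
236.0 [-0.0537, 0.0026] turn z -35.7
240.0 [-0.0595, 0.0052] turn z -39.7
244.0 [-0.065, 0.0082] turn z -43.7
```

View pics/a5.png

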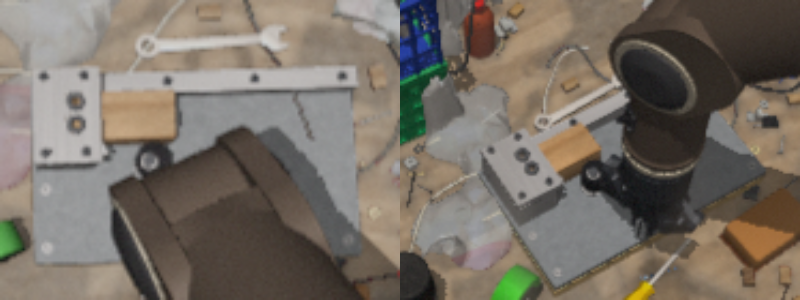

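The block is still home and the arm hides the knob; the wrist force is small, as expected. I carry on round the arc.

>>> {"fn": "send_rows", "kwargs": {"steps": [[-0.004,-0.003,0.002,0,0,-4],[-0.01,-0.004,0.003,0,0,-8],[-0.017,-0.004,0.003,0,0,-12],[-0.023,-0.004,0.003,0,0,-16],[-0.029,-0.004,0.003,0,0,-20],[-0.036,-0.003,0.003,0,0,-24],[-0.042,-0.001,0.003,0,0,-28],[-0.048,0,0.003,0,0,-32],[-0.052,0.002,0.003,0,0,-34],[-0.056,0.004,0.003,0,0,-37]]}}

```text
time_s: 13.77
position: [0.4832, -0.1213, 0.0448]
orientation: [-0.811, -3.034, 0.002]
ft_force: [-5.2, 0.6, 2.2]
grip_width: 0.0002
gripper_force: 2.3
```

```bash
python3 lev.py .021 236 240 242 244 246
```

```text
jig [-0.07649117 -0.047208  ] z 0.04478082535274404 toolx jig 146.9086683616508 [-5.17722662  0.62866421  2.16690985]
236.0 [0.0009, 0.0006] turn z 0.9
240.0 [-0.0053, -0.0007] turn z -3.1
242.0 [-0.0084, -0.0013] turn z -5.1
244.0 [-0.0115, -0.0017] turn z -7.1
246.0 [-0.0147, -0.002] turn z -9.1
```

>>> {"fn": "send_rows", "kwargs": {"steps": [[-0.002,0,0,0,0,-1],[-0.004,-0.001,0,0,0,-2],[-0.005,-0.001,0,0,0,-3],[-0.006,-0.001,0,0,0,-3],[-0.007,-0.001,0,0,0,-3]]}}

```text
time_s: 14.18
position: [0.488, -0.125, 0.0444]
orientation: [-0.732, -3.052, 0.002]
ft_force: [-9.5, 2.0, 4.7]
grip_width: -0.0001
gripper_force: 4.7
```

>>> {"fn": "send_rows", "kwargs": {"steps": [[-0.001,0,0,0,0,0],[-0.002,0,0,0,0,0],[-0.003,0,0,0,0,0]]}}

```text
time_s: 14.43
position: [0.4882, -0.1252, 0.0441]
orientation: [-0.729, -3.048, 0.003]
ft_force: [-17.1, 6.1, 10.2]
grip_width: -0.0
gripper_force: 9.3
```

```bash
python3 lev.py .021 240
```

```text
jig [-0.07171604 -0.05136033] z 0.044066368290105226 toolx jig 149.93271909031128 [-17.06652202   6.12974874  10.23489545]
240.0 [0.001, 0.0002] turn z -0.1
```

Hard stop at exactly 240°. I back away along tool +x, rise and check.

>>> {"fn": "send_rows", "kwargs": {"steps": [[0.004,0,0,0,0,0],[0.012,0,0,0,0,0],[0.022,0,0,0,0,0],[0.022,0,-0.03,0,0,0],[0.022,0,-0.06,0,0,0],[0.022,0,-0.1,0,0,0],[0.05,0,-0.13,0,0,0],[0.08,-0.03,-0.15,0,0,0],[0.1,-0.06,-0.15,0,0,0],[0.1,-0.09,-0.15,0,0,0]]}}

```text
time_s: 15.27
position: [0.3603, -0.1596, 0.1948]
orientation: [0.722, 3.057, -0.006]
ft_force: [0.2, -0.8, -1.2]
grip_width: -0.0001
gripper_force: 0.0
```

```bash
python3 - <<'E'
from workcell import robot
from h import *
print(robot.observe()["position"])
t=robot.snapshot("top");s=robot.snapshot("scene")
for q,box in((t,(235,145,380,240)),(s,(215,115,370,240))):
    X=cloud(q);hsv=cv2.cvtColor(q["frame"],cv2.COLOR_RGB2HSV).astype(int);H,S,V=[hsv[...,i] for i in range(3)]
    B=np.zeros(X.shape[:2],bool);B[box[1]:box[3],box[0]:box[2]]=1
    rect(q,big(B&(H>7)&(H<24)&(S>65)&(V>80)&(X[...,2]>.058)&(X[...,2]<.076)),.068,"blk")
    r=big(B&((H<6)|(H>174))&(S>150)&(V>90));p=rays(q,np.argwhere(r)[:,::-1],.07).mean(0);e=p-[.5459,-.0556];print("knob",p,"lever rad",np.radians((np.degrees(np.arctan2(e[1],e[0]))%360)-3.15-150))
cv2.imwrite("pics/a6.png",cv2.hconcat([cv2.resize(t["frame"][130:260,205:377,::-1],(400,300)),cv2.resize(s["frame"][100:240,190:377,::-1],(400,300))]))
E
```

```text
[ 0.36031167 -0.15964425  0.1948353 ]
blk ((588.5770263671875, -47.73487091064453), (43.06167984008789, 64.78363800048828), 1.5209741592407227) 
 [[566.2000122070312, -15.899999618530273], [567.9000244140625, -80.69999694824219], [611.0, -79.5], [609.2000122070312, -14.800000190734863]]
knob [ 0.50570204 -0.13537719] lever rad 1.5726721815591227
blk ((583.9140014648438, -44.942176818847656), (49.26353454589844, 61.38137435913086), 3.276547431945801) 
 [[557.5999755859375, -15.699999809265137], [561.0999755859375, -77.0], [610.2999877929688, -74.19999694824219], [606.7999877929688, -12.899999618530273]]
knob [ 0.50065127 -0.12927916] lever rad 1.488671354510705
```

View pics/a6.png

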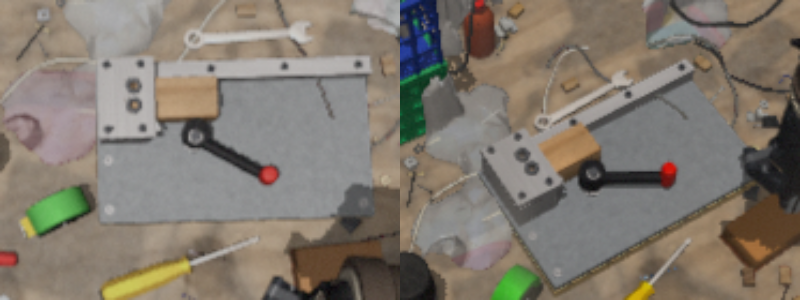

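The lever is closed at about 1.57 rad with the knob at (269,174), the block is home, and the surrounding things haven't moved.

```bash
python3 -c "
from workcell import robot
print(robot.finish_job())"
```

```text
the job is handed in; nothing more can be done
None
```

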